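# Dock the drive cassette

## Robot

A 6-joint arm with a two-finger parallel gripper is mounted at the origin on a cart in front of the work surface, level with it; the furniture and walls round the work are solid. World frame = base frame: x ahead of the robot, y to its left, z up, the work surface at z = 0. Lengths are in mm, angles in rad, forces in N, time in s.
With the tool pointing down it reaches from about 250 to 725 mm from the base axis. Payload 9.7 kg.
Tool frame: the origin (TCP) lies midway between the tips of the shut fingers; the grasp point (between the pads) lies 19 mm behind it; z points along the fingers, y is the line along which they close (so a half turn about z gives the same grasp; the last joint's range is limited). The gripper opens to 85 mm and grips with 20 to 120 N. Pads are 22 mm wide; open, the fingers measure 114 mm over their backs; the gripper's body (76 mm by 85 mm) begins 54 mm behind the grasp point. The pads swing forward as they close: fully open they stand 13 mm farther back than shut.
Start: joints at [-1.253, 0.087, 0.176, 1.66, 0, 1.571], TCP at [171.86, -522.457, 231.284] pointing down, gripper open.
Joint ranges: [-3.13, 3.13], [-0.85, 1.81], [-1.15, 1.24], [-2.2, 2.28], [-1.44, 1.52], [-3.14, 3.14]. Speed limits (rad/s): [2.22, 2.22, 2.57, 3.14, 3.14, 3.14].

## Interface

Orientations are given as a unit quaternion [w, x, y, z].
In Python, from plant import ctrl gives the robot as it stands. Calls block until the motion is done:
- ctrl.movep(position, orientation): joint-space move of the TCP to a pose.
- ctrl.movel(position, attitude=None, feed=150, until_force=None): straight line of the TCP; attitude=None keeps the orientation; feed is the mean speed in mm/s. With until_force (N) it stops when the force on the tool has changed by that much, and returns True; else False.
- ctrl.set_joints(angles): joint-space move.
- ctrl.open_gripper() and ctrl.close_gripper(newtons=None): open the fingers fully, or close them until they stop; newtons is the grip in N (None keeps the last).
- ctrl.sleep(seconds).
- ctrl.inverse_kinematics(position, orientation): joint angles nearest the present ones, or None.
- ctrl.state(): the state.
- ctrl.capture(name): name is "side" or "top"; returns a dict with "img" (384x512x3 uint8, blue, green, red), "fx", "fy", "cx", "cy" (pixels), "xyz" and "attitude" of the camera in the world. Camera axes: x right, y down, z forward; pixel columns grow to the right and rows downward; lengths in mm; the calibration is good to about 2 mm. A picture is of the moment at which its call begins. There is no depth.
A pose or a line that the arm cannot do raises ctrl.Unreachable and nothing moves.
- ctrl.close_job(): hands the job in; it is judged then, once.
The state is a dict: "clock": time; "joints": joint angles; "joint_velocities": joint speeds; "effort": joint torques, N m; "ee_pos": TCP position; "eef_rot": TCP orientation; "contact_force": force on the tool from outside, world axes, zero at the start; "torque": the same for the moment, N m; "grip_width": opening from 0.0 (shut) to 1.0 (fully open); "gripper_force": force on a finger pad.
Only numpy, scipy, OpenCV 4.12 (cv2) and the standard library are available. Lean on these libraries where they do the work, as an engineer would, in place of code of your own. Each camera call takes 0.05 s, during which the arm holds its last target. There are 200 camera calls.

## Task

Take the flat metal drive cassette off the sloped rest, stand it upright on its contact edge in the open parking channel and let go of it. Then take it anew by its top edge, across its thickness, lower it under control (do not let it drop) into the slot of the docking station and press it fully home, so that the connector at the bottom is pushed all the way down. Last, turn the lock knob beside the slot clockwise until it clicks over and stays, leaving the cassette standing home and the other things on the desk undisturbed.

Things in the scene. Friction and masses are not known exactly. Their poses are not given: they have to be found in the camera images.
- cassette: flat aluminium drive cassette, 110 tall, 60 wide, 14 thick (mm), 0.15 to 0.31 kg, black panels on both (like) faces, fine dark lines near the top edge, brass contacts on the bottom edge. Origin: centre of the bottom (contact) edge; z along the height to the top edge, y along the width, x through the thickness. Starts leaning on the rest, contact edge down, up to 6 mm off its middle along y
- top_edge (a point): centre of the cassette's top edge, 110 mm from its origin along its z
- rest: fixed sloped viewing rest: grey plate 40 mm wide (along y) leaning back 40 degrees from vertical toward its +x, a small shelf at its foot, dark base 115 x 70 x 8 mm; about 92 mm high. Narrower than the cassette, whose long sides stand free by 4 mm or more. Origin at desk level about under the middle
- channel: fixed parking channel: two grey walls 46 mm wide (along y), 20 mm apart (along x), on a dark base 80 x 62 x 8 mm. Origin at desk level in the middle. Floor 8 mm above the desk, straight walls end at 46 mm, flared mouth (about 28 mm) at 56 mm. A cassette standing in it (foot at 8 mm, top at 118 mm) is parallel to the walls and may lean about 8 degrees
- dock: fixed docking station: grey housing, with a lock knob beside it on a pillar (reaching to 123 mm along +y); one vertical slot open at the top, 16.5 mm along x, 63.5 mm along y. Origin at desk level under the slot. Front and back walls (40 mm over all) end 71 mm above the desk, the end guides (84 mm over all along y) at 111 mm, all with short sloped lead-ins. Cassette home: foot 10 mm, top edge 120 mm above the desk
- slot_mouth (a point): middle of the slot, 70 mm above the desk (about the top of its front and back walls); axes as dock
- slot_floor (a point): middle of the slot's floor, 10 mm above the desk: where the cassette's origin is when fully home; axes as dock
- connector (a joint): the connector in the bottom of the slot: 0 m up (its top 18 mm above the desk), 0.008 m pressed fully down (home). It moves straight down against a steady resistance of about 9 N and stays where it is left; the cassette's own weight does not move it
- lock_grip (a point): middle of the lock knob's bar grip (40 x 11 x 24 mm, x along the bar, which turns with the knob), 66 mm above the desk, on the knob's vertical axis, 95 mm from the slot's middle along the dock's +y; the skirt below the bar is 55 mm above the desk
- lock (a joint): lock knob, clockwise from above positive: 0 open (bar along the dock's x), 1.35 rad locked, with stops at both. A spring over centre turns it back to 0 (up to 0.1 N m) if let go before about 0.8 rad; past that it clicks over to the far stop and stays
- sample_box: flat white sample box 69 x 92 x 20 mm, bystander; origin at the centre of its underside
- stamp: wooden stamp standing upright, 24 x 45 x 66 mm, bystander; origin at the centre of its underside
- dispenser: white dispenser bottle standing upright, 66 x 65 x 115 mm, bystander; origin at the centre of its underside
- eraser: block eraser 18 x 43 x 11 mm, bystander; origin at the centre of its underside
- adapter_box: small white carton 55 x 150 x 58 mm, bystander; origin at the centre of its underside
Not all that is in view belongs to the job. Leave any blue look-alike of the cassette alone.

How it is judged (in metres and radians):
On the way, in this order (a step that is already met when the one before it is completed fails the run):
1. the cassette stands upright on its contact edge in the parking channel, released and standing steady (x of cassette in the frame of channel between -0.008 and 0.008 m and y of cassette in the frame of channel between -0.02 and 0.02 m and z of cassette in the frame of channel between 0 and 0.013 m and angle between cassette's own z axis and vertical below 0.2 rad and height (world z) of top_edge above 0.1 m and contact force between the fingers and cassette below 0.2 N and linear speed of cassette below 0.05 m/s), for 0.2 s.
2. the cassette is fully home in the dock's slot, contact edge down, with the connector pressed down (horizontal distance between cassette and slot_floor below 0.006 m and z of cassette in the frame of slot_floor between -0.003 and 0.003 m and angle between cassette's own z axis and vertical below 0.08 rad and height (world z) of top_edge above 0.1 m and angle between the x axis of cassette and the x axis of dock, either way round below 0.12 rad and value of joint connector above 0.006 m), for 0.1 s.
3. the lock knob has clicked over (value of joint lock above 1.1 rad), for 0.1 s.
At the end, for the whole second after the job is handed in: The cassette stands at rest in the dock's slot on its contact edge, foot within 6 mm of the slot's middle and 3 mm of its floor, upright within 4.5 and square within 7 degrees; the connector is down by over 6 of its 8 mm; the lock knob stays clicked over (beyond 1.1 rad) (all of step 2 and linear speed of cassette below 0.02 m/s and angular speed of cassette below 0.2 rad/s and value of joint lock above 1.1 rad); the robot touches nothing.
It fails at once if the cassette drops or slams into the dock (faster than 0.35 m/s inside the slot) (horizontal distance between cassette and slot_floor below 0.02 m and height (world z) of cassette below 0.075 m and linear speed of cassette above 0.35 m/s).
It fails at once if a bystander on the desk is pushed more than 30 mm from its place (distance of any of sample_box, stamp, dispenser, eraser, adapter_box from where it was at the start of the episode above 0.03 m).
It fails at once if the stamp or the dispenser is tipped over (angle between any of stamp, dispenser's own z axis and vertical above 0.5 rad).
It also fails if it takes over 67 s, if anything falls off the work surface, if the arm or the gripper's body presses on something with over 40 N, if the wrist force passes 120 N, or if a joint passes its speed limit or range.

## Working session

There is one attempt and no reset: what is moved stays moved. The work goes in short steps, each a Python script; the robot and the scene stay as the last script left them, time stands still between calls to the robot, and variables do not carry over. Pictures are saved under pics/ and viewed, at most 10 in all, crops included, and the job is handed in when it is done.

```bash
ls; mkdir -p pics; python3 - <<'E'
from plant import ctrl
import cv2
for n in("top","side"):
    c=ctrl.capture(n); cv2.imwrite(f"pics/{n}0.png",c["img"]); print(n,[c[k] for k in("fx","fy","cx","cy","xyz","attitude")])
s=ctrl.state();print(s)
E
```

```text
pics
top [412.1319367699554, 412.1319367699554, 254.81304420095756, 190.0269510482038, array([366.93520909, 408.54161153, 980.36011164]), array([-0.08568667,  0.71409659, -0.69031615,  0.07866052])]
side [370.02433090947386, 370.02433090947386, 253.31277387006807, 187.2970019551591, array([ 309.58889413, 1115.18220175,  600.22728036]), array([ 0.08914914, -0.16467041,  0.86489087, -0.46572509])]
{'clock': 0.1, 'joints': array([-1.25299199e+00,  8.73849539e-02,  1.75209628e-01,  1.65979921e+00,
       -8.03428481e-06,  1.57084237e+00]), 'joint_velocities': array([ 3.32657714e-05, -1.24682451e-03,  5.25813521e-04, -9.60422118e-04,
        1.27747232e-03, -1.33623248e-03]), 'effort': array([ 2.08177662e-03, -5.21562266e+01,  4.65652728e+01,  1.61106919e-02,
        5.72771773e-05,  8.70871077e-06]), 'ee_pos': array([ 171.79771132, -522.26122999,  230.66310617]), 'eef_rot': array([-5.81045464e-04,  9.87405064e-01,  1.58211544e-01, -9.71965494e-05]), 'contact_force': array([-0.58937701,  0.07066591, -0.31120259]), 'torque': array([-0.01959483,  0.04660838,  0.01786861]), 'gripper_force': 0.0, 'grip_width': 0.9997710935488596}
```

```bash
python3 - <<'E'
import cv2
for n in("top","side"):
    i=cv2.imread(f"pics/{n}0.png"); cv2.imwrite(f"pics/{n}0b.png",cv2.resize(i,(800,600),interpolation=cv2.INTER_CUBIC))
E
```

```text
(no output)
```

View pics/top0b.png

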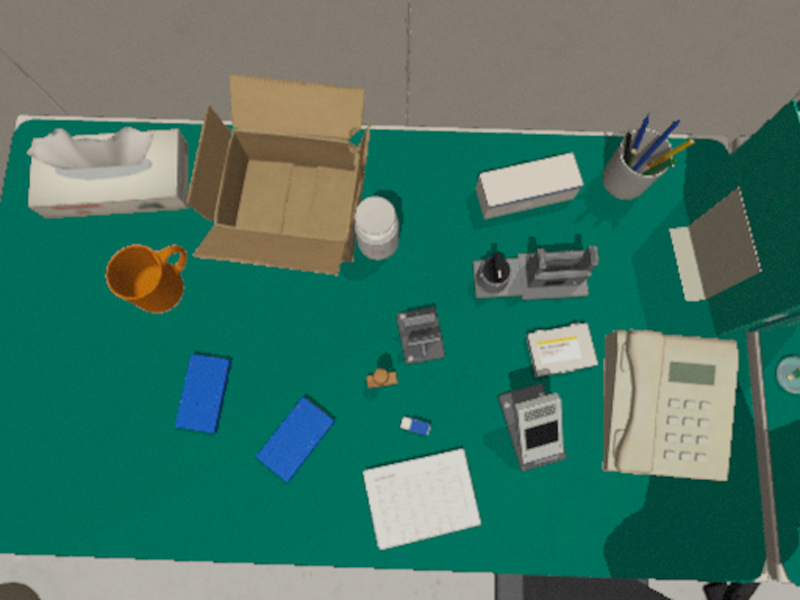

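View pics/side0b.png

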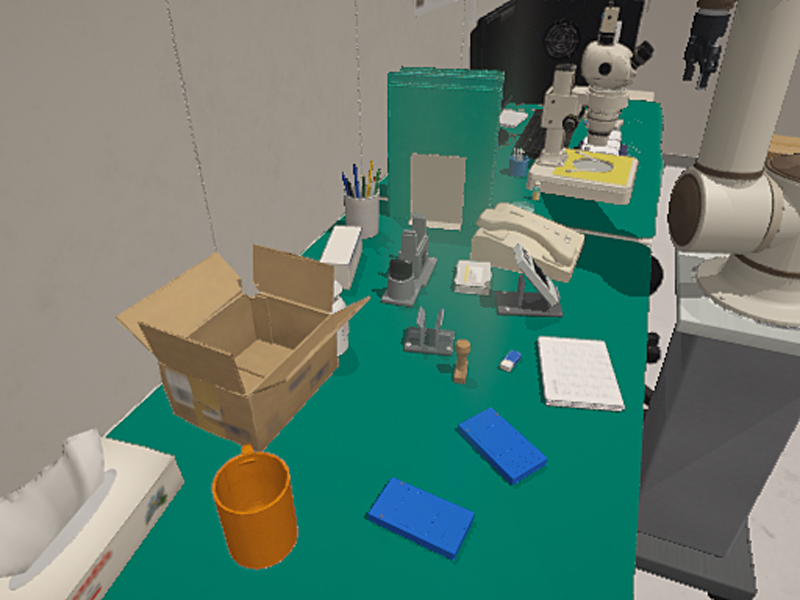

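The one cassette fitting the description is the silver one with a black panel leaning on the rest, at top (541,430) and side (538,275) in the 800-px frames. The two blue slabs, top (203,392) and (296,438), are look-alikes. The channel is at top (421,335), the dock slot at (560,260) with its knob at (494,270), the stamp at (381,378) and the eraser at (416,426). Next is an enlarged crop to confirm.

```bash
cat > h.py <<'E'
import cv2,numpy as np
from scipy.spatial.transform import Rotation as R
def cam(c):
    return (np.array([[c["fx"],0,c["cx"]],[0,c["fy"],c["cy"]],[0,0,1]]), R.from_quat(c["attitude"],scalar_first=True).as_matrix(), np.array(c["xyz"]))
def proj(c,P):
    K,Rm,t=cam(c); q=(np.atleast_2d(P)-t)@Rm@K.T; return q[:,:2]/q[:,2:]
def back(c,uv,z):
    K,Rm,t=cam(c); d=Rm@np.linalg.inv(K)@[*uv,1]; return t+d*(z-t[2])/d[2]
def crop(c,x0,y0,x1,y1,s,name,step=10):
    i=cv2.resize(c["img"][y0:y1,x0:x1],None,fx=s,fy=s,interpolation=cv2.INTER_CUBIC)
    for x in range(-(-x0//step)*step,x1,step):
        cv2.line(i,((x-x0)*s,0),((x-x0)*s,6),(0,255,255),1)
        if x%20==0: cv2.putText(i,str(x),((x-x0)*s+2,16),0,.35,(0,255,255),1)
    for y in range(-(-y0//step)*step,y1,step):
        cv2.line(i,(0,(y-y0)*s),(6,(y-y0)*s),(0,255,255),1)
        if y%20==0: cv2.putText(i,str(y),(8,(y-y0)*s+4),0,.35,(0,255,255),1)
    if name: cv2.imwrite(f"pics/{name}.png",i)
    return i
E
python3 - <<'E'
from h import *
from plant import ctrl
c=ctrl.capture("top");d=ctrl.capture("side")
crop(c,230,150,390,305,5-1,"",10)
a=crop(c,245,150,385,305,5,None); a=a[:600,:700]
cv2.imwrite("pics/tc.png",a[:600])
b=crop(d,240,125,370,250,5,None); cv2.imwrite("pics/sc.png",b[:600])
for n,uv,z in(("chan",(269,214),8),("knob",(317,172),78),("slot",(361,165),70),("cass",(346,275),60)): print(n,back(c,uv,z))
K,Rm,t=cam(c);print(Rm.round(3))
E
```

```text
chan [539.67800853 386.36414956   8.        ]
knob [627.59789455 281.56627142  78.        ]
slot [649.96039609 179.38941352  70.        ]
cass [400.97570656 215.80876216  60.        ]
[[ 0.035 -0.972  0.231]
 [-0.999 -0.032  0.014]
 [-0.006 -0.231 -0.973]]
```

View pics/tc.png

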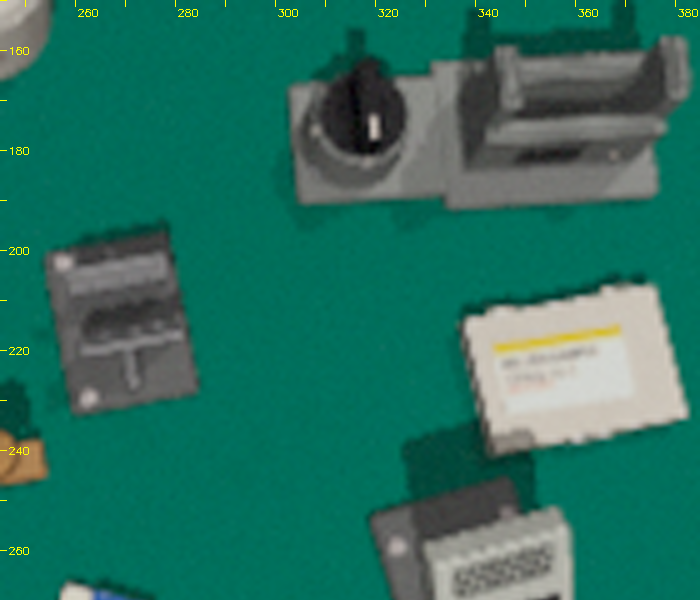

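View pics/sc.png

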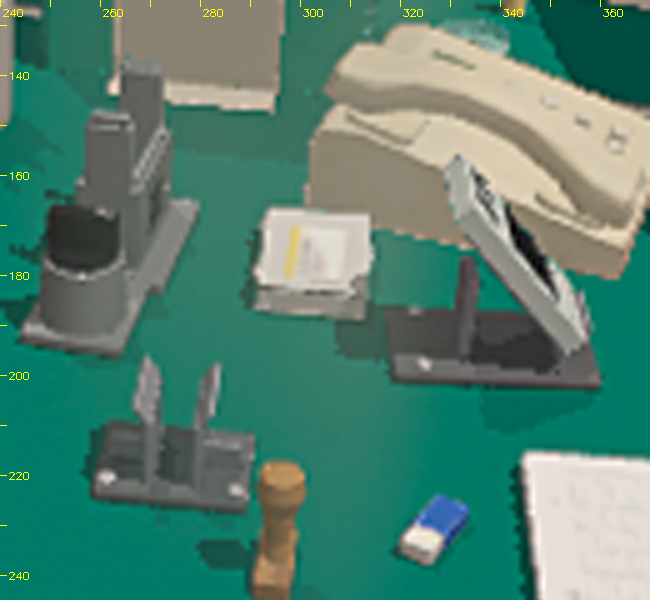

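The crop confirms it: the silver cassette with black panel and brass foot leans toward +x on the rest, with its top edge at about (330–358, 252–259) in the top view. The channel base corners are at (252,200), (276,196), (282,229) and (258,233). The dock has its knob to the left, so dock +y is world +y. Next I fit poses from these points.

```bash
cat >> h.py <<'E'
from scipy.optimize import least_squares
def fit(cs,obs,p0,pose):
    "obs: list of (cam index, uv, local xyz); pose(p)->(Rmat,t)"
    def f(p):
        Rm,t=pose(p); return np.concatenate([proj(cs[k],Rm@np.array(l,float)+t)[0]-uv for k,uv,l in obs])
    r=least_squares(f,p0,x_scale=[100,100]+[.3]*(len(p0)-2)); return r.x,r.fun.reshape(-1,2)
def yawpose(p): return R.from_euler("z",p[2]).as_matrix(), np.array([p[0],p[1],0])
E
python3 - <<'E'
from h import *
from plant import ctrl
import pickle
c=ctrl.capture("top");d=ctrl.capture("side"); pickle.dump((c,d),open("cams.pkl","wb"))
cs=[c,d]
def cp(p): return R.from_euler("zy",[p[2],np.radians(40)]).as_matrix(), np.array([p[0],p[1],p[3]*100])
T=[((330.2,258.7),(-7,30,110)),((358.5,253.5),(-7,-30,110)),((334.7,299),(-7,30,0)),((361.6,294.4),(-7,-30,0))]
S=[((329.4,159.4),(7,30,110)),((332.6,156),(-7,30,110)),((353,195.4),(7,30,0)),((357.6,189),(-7,30,0))]
np.set_printoptions(precision=2,suppress=True)
for nm,o in(("top",[(0,*a) for a in T]),("side",[(1,*a) for a in S]),("both",[(0,*a) for a in T]+[(1,*a) for a in S])):
    p,r=fit(cs,o,[380,215,.15,.2],cp); print("cass",nm,p); print(r.T)
C=[((252.3,200.5),(40,31,8)),((276,196),(40,-31,8)),((282.5,228.7),(-40,-31,8)),((258.5,233),(-40,31,8))]
p,r=fit(cs,[(0,*a) for a in C],[540,386,.15],yawpose); print("chan",p);print(r.T)
print(proj(d,np.array([yawpose(p)[0]@np.array(a[1])+yawpose(p)[1] for a in C])))
# check IK for grasp at various tilt
yaw=.15
for tb in(0,20,40):
  for s in(0,np.pi):
    for pos in([410,215,80],[540,386,80]):
      for sg in(1,-1):
        tilt=np.radians(tb)*sg
        M=R.from_euler("z",.15)*R.from_euler("y",tilt)*R.from_euler("x",np.pi)*R.from_euler("z",s)
        print(tb*sg,s>0,pos,ctrl.inverse_kinematics(pos,M.as_quat(scalar_first=True)))
a=cv2.resize(c["img"][153:194,298:386],None,fx=9,fy=9,interpolation=cv2.INTER_LANCZOS4)
b=crop(d,240,135,285,200,9,None,5)
cv2.imwrite("pics/dt.png",crop(c,298,153,386,194,9,None,5)); cv2.imwrite("pics/ds.png",b)
E
```

```text
cass top [363.65 235.41   0.27   0.97]
[[ 5.4   6.22 -6.33 -6.24]
 [ 1.42  1.52 -1.27 -1.92]]
cass side [372.44 291.34   0.89   0.66]
[[-0.35  0.38  0.42 -0.44]
 [ 0.01 -0.16 -1.32  1.48]]
cass both [365.73 224.12   0.25   0.43]
[[ 5.81  5.08 -5.52 -6.76  0.2   1.63 -0.73 -0.69]
 [ 2.09  3.01 -2.9  -2.7   0.57  1.15 -3.16  0.66]]
chan [538.59 390.37   0.22]
[[-0.76  0.78  0.84 -0.85]
 [ 0.13  0.01 -0.32  0.16]]
[[257.17 223.01]
 [260.64 208.57]
 [290.57 211.4 ]
 [288.71 226.17]]
0 False [410, 215, 80] [ 0.48 -0.13 -0.33  1.37  0.   -2.81]
0 False [410, 215, 80] [ 0.48 -0.13 -0.33  1.37  0.   -2.81]
0 False [540, 386, 80] [ 0.62  0.35  0.2   1.42  0.   -2.67]
0 False [540, 386, 80] [ 0.62  0.35  0.2   1.42  0.   -2.67]
0 True [410, 215, 80] [ 0.48 -0.13 -0.33  1.37  0.    0.33]
0 True [410, 215, 80] [ 0.48 -0.13 -0.33  1.37  0.    0.33]
0 True [540, 386, 80] [0.62 0.35 0.2  1.42 0.   0.47]
0 True [540, 386, 80] [0.62 0.35 0.2  1.42 0.   0.47]
20 False [410, 215, 80] [ 0.43  0.22 -0.02  1.67  0.09 -2.88]
-20 False [410, 215, 80] [ 0.57 -0.47 -0.64  1.09 -0.14 -2.75]
20 False [540, 386, 80] [ 0.56  0.72  0.67  1.84  0.14 -2.75]
-20 False [540, 386, 80] [ 0.7   0.06 -0.19  1.02 -0.18 -2.62]
20 True [410, 215, 80] [ 0.43  0.22 -0.02  1.67  0.09  0.26]
-20 True [410, 215, 80] [ 0.57 -0.47 -0.64  1.09 -0.14  0.4 ]
20 True [540, 386, 80] [0.56 0.72 0.67 1.84 0.14 0.39]
-20 True [540, 386, 80] [ 0.7   0.06 -0.19  1.02 -0.18  0.52]
40 False [410, 215, 80] [ 0.39  0.55  0.28  1.98  0.15 -2.96]
-40 False [410, 215, 80] [ 0.69 -0.82 -0.95  0.82 -0.33 -2.71]
40 False [540, 386, 80] None
-40 False [540, 386, 80] [ 0.79 -0.17 -0.54  0.6  -0.39 -2.63]
40 True [410, 215, 80] [0.39 0.55 0.28 1.98 0.15 0.18]
-40 True [410, 215, 80] [ 0.69 -0.82 -0.95  0.82 -0.33  0.43]
40 True [540, 386, 80] None
-40 True [540, 386, 80] [ 0.79 -0.17 -0.54  0.6  -0.39  0.51]
```

View pics/dt.png

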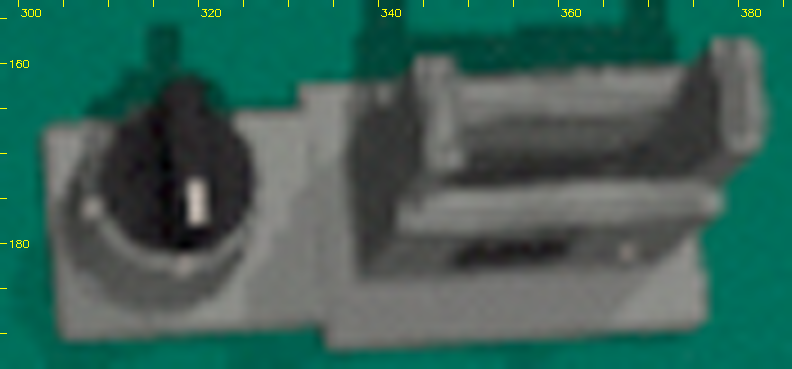

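```bash
python3 - <<'E'
from h import *
import pickle
cs=c,d=pickle.load(open("cams.pkl","rb"))
def cp(p): return R.from_euler("ZY",[p[2],np.radians(40)]).as_matrix(), np.array([p[0],p[1],p[3]*100])
T=[((330.2,258.7),(-7,30,110)),((358.5,253.5),(-7,-30,110)),((334.7,299),(-7,30,0)),((361.6,294.4),(-7,-30,0))]
S=[((329.4,159.4),(7,30,110)),((332.6,156),(-7,30,110)),((353,195.4),(7,30,0)),((357.6,189),(-7,30,0))]
np.set_printoptions(precision=2,suppress=True)
for nm,o in(("top",[(0,*a) for a in T]),("both",[(0,*a) for a in T]+[(1,*a) for a in S])):
    p,r=fit(cs,o,[380,215,.15,.2],cp); print("cass",nm,p); print(r.T)
# dock: guide tops z=111 (outer edges y=+-42), wall tops z=71 (x=-20 front, x=20 back)
D=[((344,159.6),(0,42,111),0),((381.7,157.6),(0,-42,111),0)]
# full LSQ: unknown guide half-depth g, wall half-length ~34
def f(q):
    Rm,t=yawpose(q); g=q[3]*10; P=lambda l: proj(c,Rm@np.array(l,float)+t)[0]
    obs=[((343.6,159.3),(g,42,111)),((380.6,157.2),(g,-42,111)),((382,168.5),(-g,-42,111)),((345.5,171.5),(-g,42,111))]
    r=[P(l)-uv for uv,l in obs]
    r+=[P((-20,0,69))[1:]-(177.3+ .0) + 0*P((0,0,0))[:1]] 
    k=P((0,95,55)); r.append(k-np.array((315.4,174.5)))
    return np.concatenate(r)
r=least_squares(f,[640,175,.15,1.2],x_scale=[100,100,.3,1]);print("dock",r.x,r.fun)
P=lambda l: proj(c,yawpose(r.x)[0]@np.array(l,float)+yawpose(r.x)[1])[0]
for l in((-20,30,69),(-20,-30,69),(20,30,69),(20,-30,69),(0,95,78),(0,95,55),(0,0,70)): print(l,P(l))
E
```

```text
cass top [363.85 231.53   0.27   1.29]
[[-0.46  2.77 -2.29 -0.2 ]
 [ 2.61 -0.09  0.03 -2.77]]
cass both [366.82 216.55   0.23   0.48]
[[ 1.47  2.08 -2.3  -2.41  0.25  1.67 -0.25 -0.26]
 [ 2.81  2.31 -2.78 -3.55  1.93  2.59 -4.82 -0.88]]
dock [639.51 185.82   0.11   1.35] [-0.64  0.36  0.22 -0.45  0.65 -0.03 -0.97 -0.08  0.48  0.79 -0.29]
(-20, 30, 69) [346.34 178.8 ]
(-20, -30, 69) [372.43 176.77]
(20, 30, 69) [344.09 162.09]
(20, -30, 69) [369.93 160.1 ]
(0, 95, 78) [317.59 171.5 ]
(0, 95, 55) [316.19 174.21]
(0, 0, 70) [358.3  169.28]
```

View pics/ds.png

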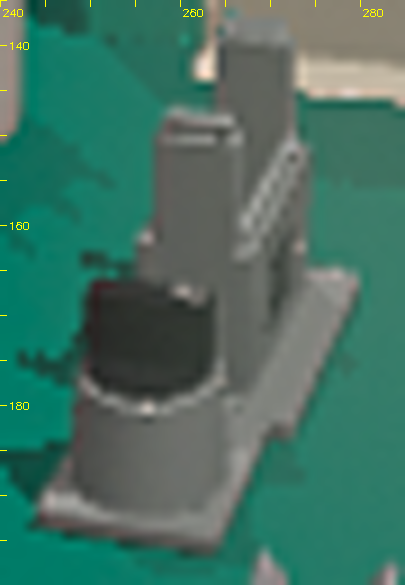

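Side view: the near guide's top is at (257–265, 147–151), the far guide's at (263–272, 137–140), and the knob top at (250–263, 166). The cassette foot points probably include the shelf, so I refit with the top corners only and refine the dock with both views.

```bash
python3 - <<'E'
from h import *
import pickle
cs=c,d=pickle.load(open("cams.pkl","rb"))
def cp(p): return R.from_euler("ZY",[p[2],np.radians(40)]).as_matrix(), np.array([p[0],p[1],p[3]*100])
T=[((330.2,258.7),(-7,30,110)),((358.5,254.2),(-7,-30,110)),((357,251.6),(7,-30,110))]
S=[((329.4,159.4),(7,30,110)),((332.6,156),(-7,30,110))]
np.set_printoptions(precision=2,suppress=True)
p,r=fit(cs,[(0,*a) for a in T]+[(1,*a) for a in S],[380,215,.2,.2],cp); print("cass",p); print(r.T)
M,t=cp(p)
for l in((-7,30,0),(-7,-30,0),(7,30,0)): print(l,proj(c,M@np.array(l,float)+t)[0],proj(d,M@np.array(l,float)+t)[0])
print("top edge",M@[0,0,110]+t)
def f(q,w=1):
    Rm,t=yawpose(q); g=q[3]*10; P=lambda k,l: proj(cs[k],Rm@np.array(l,float)+t)[0]
    obs=[(0,(343.6,159.3),(g,42,111)),(0,(380.6,157.2),(g,-42,111)),(0,(382,168.5),(-g,-42,111)),(0,(345.5,171.5),(-g,42,111)),
     (1,(256.5,149.5),(g,42,111)),(1,(264.8,150.5),(-g,42,111)),(1,(262.8,139),(g,-42,111)),(1,(271.3,140),(-g,-42,111)),
     (0,(315.4,174.5),(0,95,55)),(1,(256,176.5),(0,95,55))]
    return np.concatenate([P(k,l)-uv for k,uv,l in obs])
r=least_squares(f,[640,180,.12,1.2],x_scale=[100,100,.3,1]);print("dock",r.x);print(r.fun.reshape(-1,2).T)
E
```

```text
cass [367.95 225.18   0.17   0.57]
[[-0.59  0.64  0.04 -1.1   0.34]
 [ 0.76  1.06 -1.28 -0.38  0.34]]
(-7, 30, 0) [328.83 294.9 ] [356.33 186.96]
(-7, -30, 0) [356.19 290.96] [355.78 175.34]
(7, 30, 0) [327.26 289.82] [351.68 189.33]
top edge [437.6  237.35 141.33]
dock [640.07 187.91   0.11   1.32]
[[-1.58 -0.73 -0.34 -1.94  0.49  1.16  1.15  1.12 -0.11  0.68]
 [ 0.22 -0.61 -0.44 -0.48 -1.49 -1.38 -3.28 -3.3  -0.53 -1.84]]
```

```bash
python3 - <<'E'
from h import *
import pickle
cs=c,d=pickle.load(open("cams.pkl","rb"))
np.set_printoptions(precision=2,suppress=True)
B=[((319,253),(57.5,35,8)),((348.6,245.6),(57.5,-35,8)),((361.6,297.6),(-57.5,-35,8)),((334.7,300.8),(-57.5,35,8))]
p,r=fit(cs,[(0,*a) for a in B],[400,215,.2],yawpose); print("rest",p); print(r.T)
for l in B: print(proj(d,yawpose(p)[0]@np.array(l[1])+yawpose(p)[1])[0])
def cp(z): return lambda p:(R.from_euler("ZY",[p[2],np.radians(40)]).as_matrix(), np.array([p[0],p[1],z]))
T=[((330.2,258.7),(-7,30,110)),((358.5,254.2),(-7,-30,110)),((357,251.6),(7,-30,110))]
S=[((329.4,159.4),(7,30,110)),((332.6,156),(-7,30,110)),((353,195.4),(7,30,0)),((357.6,189),(-7,30,0))]
for z in(10,20,30,40):
  q,r=fit(cs,[(0,*a) for a in T]+[(1,*a) for a in S],[380,215,.2],cp(z)); print("cass",z,q,(r**2).sum()); print(r.T)
a=crop(c,310,240,375,305,9,None,5);cv2.imwrite("pics/ct.png",a)
E
```

```text
rest [404.98 216.6    0.26]
[[ 0.83  0.11  0.91 -1.83]
 [-0.15  0.55 -2.12  1.73]]
[318.42 198.31]
[317.75 184.7 ]
[357.7  187.21]
[360.66 201.11]
cass 10 [375.52 191.98   0.38] 421.23201208126255
[[ 6.02  3.96  2.44 -0.5   0.69 -2.28 -2.58]
 [ 3.61 -1.61 -3.41 11.85 12.35  1.56  5.31]]
cass 20 [373.   200.4    0.32] 265.4224211894766
[[ 4.35  3.22  1.96 -0.74  0.53 -2.02 -2.22]
 [ 2.97 -0.7  -2.65  9.41  9.99  0.33  4.18]]
cass 30 [370.76 208.63   0.26] 147.1787684828246
[[ 2.73  2.42  1.42 -0.92  0.41 -1.8  -1.92]
 [ 2.36  0.21 -1.88  6.92  7.57 -1.    2.93]]
cass 40 [368.78 216.63   0.21] 69.81662045350885
[[ 1.14  1.56  0.81 -1.04  0.34 -1.62 -1.66]
 [ 1.77  1.09 -1.12  4.36  5.08 -2.44  1.57]]
```

View pics/ct.png

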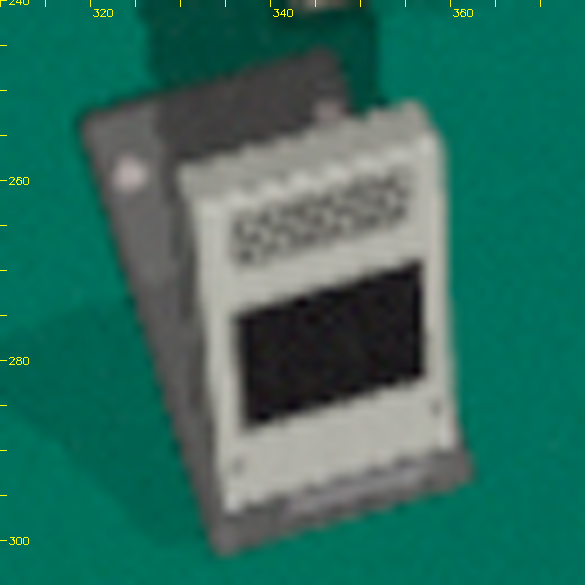

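```bash
python3 - <<'E'
from h import *
import pickle
cs=c,d=pickle.load(open("cams.pkl","rb"))
np.set_printoptions(precision=2,suppress=True)
B=[((318.5,253),(57.5,35,8)),((345.5,245.5),(57.5,-35,8)),((361,293),(-57.5,-35,8)),((333.5,301),(-57.5,35,8))]
p,r=fit(cs,[(0,*a) for a in B],[400,215,.2],yawpose); print("rest",p); print(r.T)
def cp(z): return lambda p:(R.from_euler("ZY",[p[2],np.radians(40)]).as_matrix(), np.array([p[0],p[1],p[3]*100 if z is None else z]))
T=[((329,258.5),(7,30,110)),((356,251.5),(7,-30,110)),((330.5,262),(-7,30,110)),((357.5,256),(-7,-30,110)),((334.5,296.5),(-7,30,0)),((359.5,290.5),(-7,-30,0))]
S=[((329.4,159.4),(7,30,110)),((332.6,156),(-7,30,110)),((353,195.4),(7,30,0)),((357.6,189),(-7,30,0))]
for z in(10,20,30,None):
  q,r=fit(cs,[(0,*a) for a in T],[380,215,.25]+([.2] if z is None else []),cp(z)); print("cass",z,q,(r**2).sum()); print(r.T)
  M,t=cp(z)(q);print([proj(d,M@np.array(l,float)+t)[0] for _,l in S])
E
```

```text
rest [407.46 219.72   0.3 ]
[[-0.9   0.57  1.01 -0.68]
 [-0.31 -0.85  0.31  0.77]]
cass 10 [368.44 207.62   0.29] 5.33409529534729
[[-0.06 -0.19  0.63  0.84 -0.8  -0.52]
 [ 0.09  0.04  1.28  0.13 -0.44 -1.19]]
[array([328.9 , 173.15]), array([333.38, 170.43]), array([351.31, 200.37]), array([355.74, 197.91])]
cass 20 [367.94 209.62   0.29] 4.732703857151473
[[-0.25 -0.08  0.47  0.99 -0.88 -0.34]
 [-0.   -0.16  1.24 -0.03 -0.14 -1.  ]]
[array([329.37, 170.33]), array([333.89, 167.57]), array([351.92, 197.84]), array([356.39, 195.35])]
cass 30 [367.43 211.62   0.29] 4.808854951964491
[[-0.44  0.03  0.31  1.13 -0.97 -0.16]
 [-0.09 -0.37  1.2  -0.19  0.17 -0.8 ]]
[array([329.85, 167.47]), array([334.4 , 164.67]), array([352.54, 195.28]), array([357.04, 192.75])]
cass None [367.74 210.41   0.29   0.24] 4.6793384053569635
[[-0.32 -0.04  0.41  1.04 -0.92 -0.27]
 [-0.04 -0.24  1.22 -0.09 -0.01 -0.92]]
[array([329.56, 169.21]), array([334.09, 166.43]), array([352.17, 196.84]), array([356.64, 194.33])]
```

```bash
cat >> h.py <<'E'
def q(yaw,tilt=0,s=np.pi):
    "tilt>0: fingers point back to the robot"
    M=R.from_euler("ZYXZ",[yaw,tilt,np.pi,s]); return M.as_quat(scalar_first=True),M.as_matrix()[:,2]
CASS=np.array([367.7,210.4,24.]); CY=.29; CH=np.array([538.6,390.4]); CHY=.22; DK=np.array([640.,187.]); DKY=.11
def st(ctrl):
    s=ctrl.state(); print("t%.2f"%s["clock"],s["ee_pos"].round(1),"F",s["contact_force"].round(1),"w%.3f"%s["grip_width"],"gf%.1f"%s["gripper_force"]); return s
E
python3 - <<'E'
from h import *
from plant import ctrl
t20=np.radians(20)
ctrl.movel([172,-522,380],feed=300)
o,tz=q(CY,t20)
j=ctrl.state()["joints"]; 
ctrl.movep([105,-330,400],ctrl.state()["eef_rot"])
G=CASS+R.from_euler("ZY",[CY,np.radians(40)]).as_matrix()@[0,0,82]
T=G+15*tz
print(G,T)
ctrl.movep(T-tz*180,o); st(ctrl)
hit=ctrl.movel(T,feed=120,until_force=8); print(hit); st(ctrl)
if not hit:
    ctrl.close_gripper(60); st(ctrl)
    c=ctrl.capture("side"); d=ctrl.capture("top")
    a=crop(c,300,110,400,210,5,None); b=crop(d,310,220,370,305,5,None); 
    i=np.zeros((500,800,3),np.uint8); i[:500,:500]=a; i[:425,500:]=b; cv2.imwrite("pics/g1.png",i)
E
```

```text
Traceback (most recent call last):
  File "h.py", line 28, in q
    M=R.from_euler("ZYXZ",[yaw,tilt,np.pi,s]); return M.as_quat(scalar_first=True),M.as_matrix()[:,2]
  File "scipy/spatial/transform/_rotation.pyx", line 1413, in scipy.spatial.transform._rotation.Rotation.from_euler
ValueError: Expected axis specification to be a non-empty string of upto 3 characters, got ZYXZ
```

```bash
sed -i 's/M=R.from_euler("ZYXZ",\[yaw,tilt,np.pi,s\])/M=R.from_euler("ZYX",[yaw,tilt,np.pi])*R.from_euler("Z",s)/' h.py
python3 - <<'E'
from h import *
from plant import ctrl
t20=np.radians(20)
o,tz=q(CY,t20)
ctrl.movep([105,-330,400],ctrl.state()["eef_rot"])
G=CASS+R.from_euler("ZY",[CY,np.radians(40)]).as_matrix()@[0,0,82]
T=G+15*tz
print(G,T)
ctrl.movep(T-tz*180,o); st(ctrl)
hit=ctrl.movel(T,feed=120,until_force=8); print(hit); st(ctrl)
if not hit:
    ctrl.close_gripper(60); st(ctrl)
    c=ctrl.capture("side"); d=ctrl.capture("top")
    a=crop(c,300,110,400,210,5,None); b=crop(d,310,220,370,305,5,None); 
    i=np.zeros((500,800,3),np.uint8); i[:500,:500]=a; i[:425,500:]=b; cv2.imwrite("pics/g1.png",i)
E
```

```text
[418.2076778  225.47213688  86.81564434] [413.29159718 224.00511556  72.72025502]
t4.31 [472.7 240.8 242.3] F [-0.4  0.   0.1] w0.999 gf0.0
False
t5.96 [413.7 224.2  73.2] F [-0.3  0.3  0.6] w1.002 gf0.0
t6.32 [413.5 224.1  73.2] F [1.2 0.  4.3] w0.695 gf63.7
```

```bash
python3 - <<'E'
from h import *
from plant import ctrl
t20=np.radians(20)
o,tz=q(CY,t20); p=ctrl.state()["ee_pos"]
up=R.from_euler("ZY",[CY,np.radians(40)]).as_matrix()@[0,0,1]
ctrl.movel(p+up*40+[-1,0,1],o,feed=80); st(ctrl)
ctrl.movel(p+up*40+[0,0,130],o,feed=200)
o2,tz2=q(CHY,-t20)
T=np.array([*CH,85+82])+15*tz2
ctrl.movep(T+[0,0,60],o2); ctrl.movel(T,feed=150); st(ctrl)
c=ctrl.capture("side"); d=ctrl.capture("top")
a=crop(c,240,130,320,240,5,None); b=crop(d,235,170,310,250,5,None)
i=np.zeros((550,780,3),np.uint8); i[:550,:400]=a; i[:400,400:775]=b; cv2.imwrite("pics/g2.png",i)
E
```

```text
t7.08 [436.9 231.3 104.2] F [-0.3 -0.  -2.8] w0.696 gf64.6
t9.18 [544.1 391.  153.1] F [-0.8 -0.7 -1.8] w0.695 gf64.9
```

View pics/g2.png

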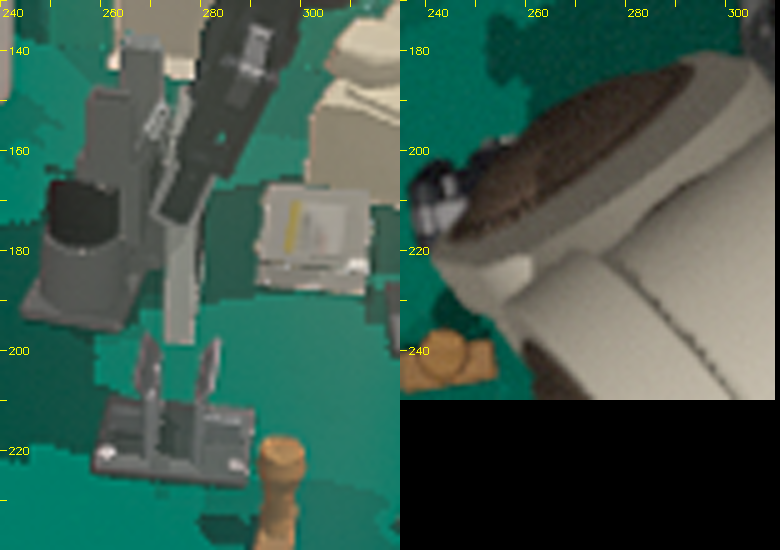

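The side view shows the cassette nearly upright with its foot at u 270.5–276.5, v≈198, above the channel walls at u≈269 and 281. The top view is blocked by the arm. I check these against the model projection.

```bash
python3 - <<'E'
from h import *
import pickle
cs=c,d=pickle.load(open("cams.pkl","rb"))
np.set_printoptions(precision=1,suppress=True)
M,_=yawpose([0,0,CHY]); t=np.array([*CH,0])
for n,l in(("foot",[(-7,30,85),(7,30,85),(-7,30,125),(7,30,125)]),("wall",[(-10,23,46),(10,23,46),(-10,23,8),(10,23,8),(-14,23,56),(14,23,56)])): print(n,proj(d,np.array(l)@M.T+t))
E
```

```text
foot [[276.7 199.7]
 [270.9 199.2]
 [277.3 185.8]
 [271.4 185.3]]
wall [[277.7 211. ]
 [269.7 210.3]
 [277.1 223. ]
 [269.3 222.2]
 [279.4 207.9]
 [268.2 206.9]]
```

```bash
python3 - <<'E'
from h import *
from plant import ctrl
o2,tz2=q(CHY,-np.radians(20)); p=ctrl.state()["ee_pos"]
x=np.array([np.cos(CHY),np.sin(CHY),0])
p1=p-2*x
h=ctrl.movel(p1+[0,0,-50],o2,feed=60,until_force=8);print(h);st(ctrl)
h=h or ctrl.movel(p1+[0,0,-82],o2,feed=25,until_force=6);print(h);st(ctrl)
E
```

```text
True
t9.93 [542.7 391.1 111.5] F [-1.4  0.2  4.1] w0.692 gf65.6
True
t9.93 [542.7 391.1 111.5] F [-1.4  0.2  4.1] w0.692 gf65.6
```

```bash
python3 - <<'E'
from h import *
from plant import ctrl
st(ctrl); ctrl.sleep(.3); s=st(ctrl); print(s["torque"])
p=s["ee_pos"]
h=ctrl.movel(p+[0,0,-6],feed=15,until_force=8);print(h);s=st(ctrl);print(s["torque"])
E
```

```text
t9.93 [542.7 391.1 111.5] F [-1.4  0.2  4.1] w0.692 gf65.6
t10.23 [542.6 391.1 111.6] F [1.3 0.5 4.9] w0.694 gf65.6
[ 0.14666399 -0.25735231 -0.06107217]
False
t10.73 [542.6 390.9 104.7] F [ 6.   1.4 -3. ] w0.692 gf65.3
[ 0.38868486 -0.96233243 -0.08464594]
```

```bash
python3 - <<'E'
from h import *
from plant import ctrl
o2,_=q(CHY,-np.radians(20))
x=np.array([np.cos(CHY),np.sin(CHY),0]); p=ctrl.state()["ee_pos"]
ctrl.movel(p+1.5*x,feed=15);st(ctrl)
p=ctrl.state()["ee_pos"]+1.0*x
h=ctrl.movel([p[0],p[1],68],feed=25,until_force=8);print(h);s=st(ctrl);print(s["torque"])
E
```

```text
t11.00 [543.5 390.8 103.7] F [ 0.3 -0.2 -3.3] w0.694 gf65.6
True
t12.12 [544.6 391.1  74.1] F [-0.5 -1.3  4.9] w0.692 gf66.2
[0.01592369 0.24359388 0.00533675]
```

```bash
python3 - <<'E'
from h import *
from plant import ctrl
o2,tz=q(CHY,-np.radians(20)); 
ctrl.open_gripper(); p=ctrl.state()["ee_pos"]; st(ctrl)
ctrl.movel(p-tz*130,feed=150); st(ctrl)
ctrl.movep([400,290,330],o2); ctrl.sleep(.2);st(ctrl)
c=ctrl.capture("side"); d=ctrl.capture("top")
import pickle; pickle.dump((d,c),open("cams2.pkl","wb"))
a=crop(c,245,160,300,235,7,None,5); b=crop(d,245,185,297,240,7,None,5)
i=np.zeros((525,800,3),np.uint8); i[:525,:385]=a; i[:385,390:754]=b; cv2.imwrite("pics/g3.png",i)
E
```

```text
t12.50 [543.7 390.5  72.4] F [ 0.4 -0.5 -0.8] w1.002 gf0.0
t13.52 [500.2 380.5 193.4] F [ 0.4  0.4 -0.8] w0.997 gf0.0
t14.51 [400.3 290.3 327.9] F [0.9 0.2 0.3] w1.004 gf0.0
```

View pics/g3.png

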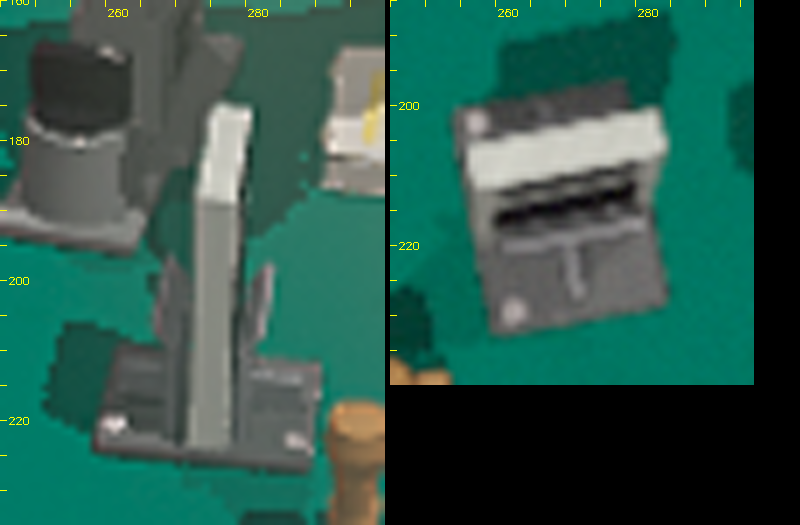

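Standing and released: the top face has corners at top (254,206), (281,201), (283,207) and (256,212). In the side view it runs from foot (270–276, 223.5) to top (271.5–277, 188.5), with little lean. Next I fit it and check the released state, then regrasp.

```bash
python3 - <<'E'
from h import *
import pickle
cs=pickle.load(open("cams2.pkl","rb"))
np.set_printoptions(precision=3,suppress=True)
def cp(p): return R.from_euler("ZY",[p[2],p[3]]).as_matrix(), np.array([p[0],p[1],8])
T=[(0,(254.3,206),(7,30,110)),(0,(281.3,200.7),(7,-30,110)),(0,(282.7,206.7),(-7,-30,110)),(0,(255.8,212),(-7,30,110))]
S=[(1,(271.5,188.5),(7,30,110)),(1,(277.2,188.5),(-7,30,110)),(1,(274.5,174.8),(7,-30,110)),(1,(279.1,175),(-7,-30,110)),(1,(270.2,223.5),(7,30,0)),(1,(276.2,224),(-7,30,0))]
for o in(T+S,):
    p,r=fit(cs,o,[540,390,.2,0],cp); M,t=cp(p); print(p,"top",M@[0,0,110]+t);print(r.T.round(2))
def cz(p): return R.from_euler("Z",p[2]).as_matrix(),np.array([p[0],p[1],8])
p,r=fit(cs,T,[540,390,.2],cz);print(p);print(r.T.round(2))
E
```

```text
[538.235 390.523   0.23   -0.007] top [537.478 390.346 117.997]
[[-0.22  0.31  0.29 -0.44  0.37  0.58 -0.12  0.88  0.2  -0.28]
 [-0.51 -0.6  -0.29 -0.15 -0.65 -0.14 -0.07  0.19  0.64  0.68]]
[536.646 390.286   0.233]
[[-0.21  0.32  0.31 -0.42]
 [-0.09 -0.24  0.06  0.26]]
```

```bash
python3 - <<'E'
from h import *
from plant import ctrl
for dy in(-np.pi/2,np.pi/2):
    for nm,xy,y in(("ch",[538,390.4],.23),("dk",DK,DKY),("kn",DK+95*np.array([-np.sin(DKY),np.cos(DKY)]),DKY)):
        print(dy,nm,ctrl.inverse_kinematics([*xy,100],q(y+dy)[0]))
y=.23-np.pi/2; o,_=q(y)
ctrl.movep([538,390.4,230],o); st(ctrl)
h=ctrl.movel([538,390.4,80],feed=120,until_force=8);print(h);st(ctrl)
if not h:
    ctrl.close_gripper(80);st(ctrl); print(ctrl.state()["torque"])
E
```

```text
-1.5707963267948966 ch [0.62773448 0.35307433 0.23573217 1.45345417 0.         1.96853081]
-1.5707963267948966 dk [0.28427404 0.35815886 0.24224832 1.45488579 0.         1.74507037]
-1.5707963267948966 kn [0.42036634 0.41601376 0.31775563 1.4725382  0.         1.88116267]
1.5707963267948966 ch [ 0.62773448  0.35307433  0.23573217  1.45345417  0.         -1.17306185]
1.5707963267948966 dk [ 0.28427404  0.35815886  0.24224832  1.45488579  0.         -1.39652228]
1.5707963267948966 kn [ 0.42036634  0.41601376  0.31775563  1.4725382   0.         -1.26042999]
t15.94 [537.9 390.4 230.6] F [-0.5 -0.7  0.3] w0.999 gf0.0
False
t17.34 [538.4 390.7  81. ] F [ 0.  -0.4  0.5] w1.001 gf0.0
t17.99 [538.  390.4  80.2] F [-0.5 -0.5  1.2] w0.156 gf78.3
[-0.03390104  0.14771155 -0.04754629]
```

```bash
python3 - <<'E'
from h import *
from plant import ctrl
import pickle
cs=c,d=pickle.load(open("cams.pkl","rb"))
np.set_printoptions(precision=2,suppress=True)
def f(q):
    Rm,t=yawpose(q); g=q[3]*10; P=lambda k,l: proj(cs[k],Rm@np.array(l,float)+t)[0]
    obs=[(0,(343.6,159.3),(g,42,111)),(0,(380.6,157.2),(g,-42,111)),(0,(382,168.5),(-g,-42,111)),(0,(345.5,171.5),(-g,42,111)),
     (1,(256.5,149.5),(g,42,111)),(1,(264.8,150.5),(-g,42,111)),(1,(263.5,136.3),(g,-42,111)),(1,(271,136.8),(-g,-42,111)),
     (0,(315.4,174.5),(0,95,55)),(1,(256,176.5),(0,95,55))]
    return np.concatenate([P(k,l)-uv for k,uv,l in obs])
r=least_squares(f,[640,180,.12,1.2],x_scale=[100,100,.3,1]);print("dock",r.x);print(r.fun.reshape(-1,2).T)
o,_=q(.23-np.pi/2)
ctrl.movel([538,390.4,215],feed=150);st(ctrl)
o,_=q(DKY-np.pi/2)
ctrl.movep([*DK,215],o); ctrl.movel([*DK,118+72.2],feed=60); ctrl.sleep(.2); st(ctrl)
c=ctrl.capture("side"); d=ctrl.capture("top"); pickle.dump((d,c),open("cams3.pkl","wb"))
a=crop(c,245,105,300,180,7,None,5); b=crop(d,325,135,383,185,7,None,5)
i=np.zeros((525,800,3),np.uint8); i[:525,:385]=a; i[:350,390:796]=b; cv2.imwrite("pics/g4.png",i)
E
```

```text
dock [640.33 187.18   0.11   1.29]
[[-1.24 -0.39 -0.02 -1.61  0.61  1.1   0.52  1.31  0.21  0.74]
 [ 0.27 -0.61 -0.69 -0.68 -1.59 -1.51 -0.68 -0.23 -0.57 -1.98]]
t19.04 [537.8 390.2 213.8] F [ 0.2  0.1 -2. ] w0.155 gf77.9
t20.72 [640.1 187.  190.7] F [ 0.3  0.3 -2. ] w0.152 gf77.8
```

View pics/g4.png

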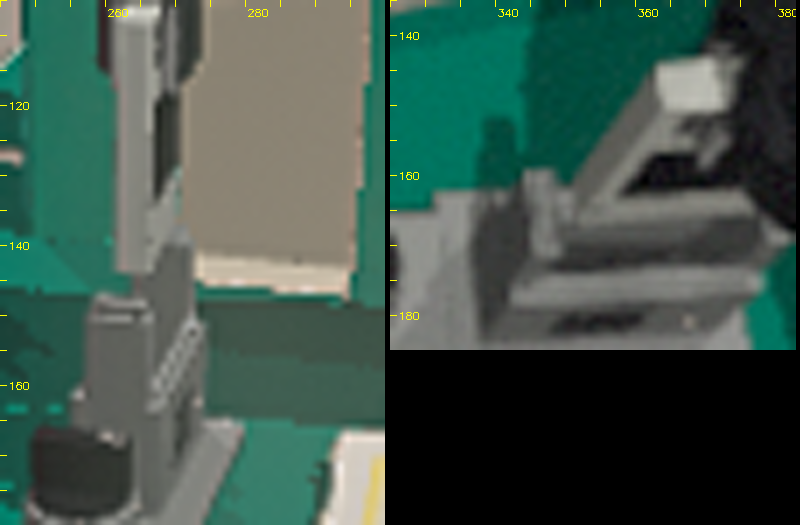

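```bash
python3 - <<'E'
from h import *
import pickle
c,d=pickle.load(open("cams3.pkl","rb"))
np.set_printoptions(precision=1,suppress=True)
M,_=yawpose([0,0,DKY]); t=np.array([*DK,0])
L=[(7,30,118.5),(-7,30,118.5),(7,30,228.5),(-7,30,228.5),(0,42,111),(12.9,42,111),(-12.9,42,111),(12.9,32,111),(-12.9,32,111),(-20,30,69),(-20,-30,69)]
P=np.array(L)@M.T+t
for l,a,b in zip(L,proj(c,P),proj(d,P)): print(l,"top",a,"side",b)
E
```

```text
(7, 30, 118.5) top [349.  160.8] side [260.3 143.9]
(-7, 30, 118.5) top [349.8 166.9] side [265.  144.5]
(7, 30, 228.5) top [361.3 143.6] side [260.6 107.5]
(-7, 30, 228.5) top [362.3 150.5] side [265.6 108. ]
(0, 42, 111) top [343.2 165.2] side [261.6 148.4]
(12.9, 42, 111) top [342.5 159.6] side [257.2 147.9]
(-12.9, 42, 111) top [343.9 170.9] side [265.9 149. ]
(12.9, 32, 111) top [347.  159.3] side [258.1 146.3]
(-12.9, 32, 111) top [348.5 170.5] side [266.8 147.4]
(-20, 30, 69) top [345.8 178.5] side [269.  160.2]
(-20, -30, 69) top [371.9 176.6] side [273.5 151. ]
```

```bash
python3 - <<'E'
from h import *
from plant import ctrl
s=st(ctrl)
h=ctrl.movel([*DK,72.2+76],feed=40,until_force=6);print(h,"foot",ctrl.state()["ee_pos"][2]-72.2);s=st(ctrl);print(s["torque"].round(2))
if not h:
    h=ctrl.movel([*DK,72.2+40],feed=20,until_force=6);print(h,"foot",ctrl.state()["ee_pos"][2]-72.2);s=st(ctrl);print(s["torque"].round(2))
E
```

```text
t20.82 [640.2 187.  190.5] F [ 0.1 -0.5 -2.1] w0.152 gf77.8
False foot 76.21576338521605
t22.02 [640.1 187.  148.4] F [-0.4 -0.4 -1.4] w0.149 gf77.8
[-0.28  0.07  0.04]
True foot 64.58553691890829
t22.82 [640.5 186.8 136.8] F [3.  1.1 1.6] w0.152 gf78.4
[ 0.18 -0.75 -0.11]
```

```bash
python3 - <<'E'
from h import *
from plant import ctrl
x=np.array([np.cos(DKY),np.sin(DKY),0]); yv=np.array([-x[1],x[0],0])
p=ctrl.state()["ee_pos"]; off=np.array([*DK,0])+1.2*x
ctrl.movel([off[0],off[1],p[2]+1.5],feed=20); s=st(ctrl)
for k in range(6):
    z=ctrl.state()["ee_pos"][2]
    h=ctrl.movel([off[0],off[1],max(72.2+22,z-14)],feed=25,until_force=7); s=st(ctrl); F=s["contact_force"]; print(h,"foot",s["ee_pos"][2]-72.2,"Fx",F@x,"Fy",F@yv,s["torque"].round(2))
    if h: off=off+x*np.clip(F@x*.25,-1,1)+yv*np.clip(F@yv*.25,-1,1)
    if s["ee_pos"][2]<72.2+23: break
E
```

```text
t23.10 [641.  187.  137.8] F [ 1.5 -1.2 -1.4] w0.155 gf77.8
t23.82 [641.3 187.1 123.4] F [ 4.3 -0.4 -5.9] w0.155 gf77.8
False foot 51.17612168709189 Fx 4.242539781379369 Fy -0.8781359951842694 [-0.14 -1.19 -0.13]
t24.55 [641.3 187.1 109. ] F [ 4.9 -1.3 -2.5] w0.155 gf78.2
False foot 36.83542456761667 Fx 4.766142055340314 Fy -1.802800442796817 [-0.36 -1.3  -0.14]
t25.27 [641.3 187.1  94.4] F [ 5.8 -2.5  0.3] w0.155 gf78.5
False foot 22.20422032964443 Fx 5.4976685035833714 Fy -3.112316289447954 [-0.36 -1.34 -0.14]
```

```bash
python3 - <<'E'
from h import *
from plant import ctrl
x=np.array([np.cos(DKY),np.sin(DKY),0]); yv=np.array([-x[1],x[0],0])
off=np.array([*DK,0])+2.2*x-.6*yv
ctrl.movel([off[0],off[1],94.2],feed=15); s=st(ctrl)
h=ctrl.movel([off[0],off[1],77],feed=15,until_force=30); ctrl.sleep(.3); s=st(ctrl); print(h,"foot",s["ee_pos"][2]-72.2,s["torque"].round(2))
E
```

```text
t25.52 [641.6 186.9  93.2] F [ 2.1 -0.1 -3.5] w0.152 gf78.4
t26.77 [642.3 186.7  82.2] F [-0.8  0.1  6.1] w0.152 gf79.4
True foot 9.95013357992228 [-0.07  0.27  0.  ]
```

```bash
python3 - <<'E'
from h import *
from plant import ctrl
ctrl.open_gripper(); p=ctrl.state()["ee_pos"]; st(ctrl)
ctrl.movel([p[0],p[1],190],feed=120); st(ctrl)
K=np.array([642.2,186.7])+95*np.array([-np.sin(DKY),np.cos(DKY)]); print(K)
o,_=q(DKY-np.radians(40))
ctrl.movep([*K,190],o); st(ctrl)
h=ctrl.movel([*K,59],feed=80,until_force=6); print(h); s=st(ctrl)
if not h:
    ctrl.close_gripper(30); s=st(ctrl); print(s["torque"].round(2))
E
```

```text
t27.47 [642.  186.6  81. ] F [-0.2 -0.1 -0.3] w1.002 gf0.0
t28.52 [641.7 186.5 189.1] F [0.1 0.1 0.9] w1.002 gf0.0
[631.77106142 281.12582931]
t29.26 [631.6 280.8 189.4] F [-0.1 -1.6 -0.7] w0.998 gf0.0
False
t31.04 [632.  281.2  59.6] F [-0.2 -0.3  0.2] w1.002 gf0.0
t31.71 [630.6 280.3  58.7] F [-5.9 -4.1  2.1] w0.122 gf33.8
[-0.79  1.29 -0.02]
```

```bash
python3 - <<'E'
from h import *
from plant import ctrl
p=ctrl.state()["ee_pos"]
for a in(52,64,75):
    ctrl.movel([p[0],p[1],59],q(DKY-np.radians(a))[0],feed=15); s=st(ctrl); print(a,s["torque"].round(2), s["clock"])
ctrl.sleep(.3); st(ctrl)
ctrl.open_gripper(); st(ctrl); ctrl.movel([p[0],p[1],190],feed=120)
ctrl.movep([430,320,350],q(.5)[0]); ctrl.sleep(.3); st(ctrl)
import pickle
c=ctrl.capture("side"); d=ctrl.capture("top"); pickle.dump((d,c),open("cams4.pkl","wb"))
c0,_=pickle.load(open("cams.pkl","rb"))
# numeric check of bar: white mark location before / after
for im in(c0["img"],d["img"]):
    g=cv2.cvtColor(im[160:184,304:328],cv2.COLOR_BGR2GRAY).astype(int); dark=np.argwhere(g<45); print("dark",len(dark)); print(g[::2,::2])
t=d["img"][160:200:1,335:385]
E
```

```text
t32.07 [631.  280.7  58.8] F [ 4.1  2.8 -4.3] w0.118 gf33.0
52 [ 0.71 -0.69  0.01] 32.0667
t32.42 [631.5 281.1  58.8] F [ 6.9  4.7 -5.9] w0.117 gf32.7
64 [ 1.17 -1.36 -0.06] 32.425
t32.77 [632.  281.4  58.8] F [ 9.5  7.7 -7.1] w0.125 gf32.5
75 [ 1.42 -1.89 -0.04] 32.7667
t33.07 [632.  281.5  58.8] F [ 9.6  7.3 -7.6] w0.120 gf32.5
t33.78 [630.6 280.3  59. ] F [-0.7 -0.   0.3] w1.005 gf0.0
t36.65 [430.2 319.9 349.6] F [-0.4  0.4  0.4] w0.996 gf0.0
dark 198
[[ 74  75  73  74  63  60  47  62  70  76  75  74]
 [ 75  75  76  67  46  47  34  40  36  62  74  75]
 [ 74  73  52  49  57  50  28  39  35  46  66  66]
 [ 86  90  83  62  50  26  26  42  42  44 119 138]
 [137 137  95  71  33  29  22  36  43  43  52 133]
 [136 123  84  43  33  28  10  43  42  40  43 118]
 [134  83  73  41  26  31  17  40  52  40  39  94]
 [123  55  79  41  38  34   7  66 139  36  38 107]
 [ 90  62 132  44  38  30  13  32 143  41  43 107]
 [ 87  65  72 106  40  31   8  22  27  39  93 129]
 [ 94  71  76  95 102  60  38  11  45  93  97 136]
 [100  83  77  81  83 105 111 137 106  85 108 133]]
dark 152
[[ 50  48  49  45  47  42  43  42  45  44  49  47]
 [ 44  45  47  38  32  45  41  45  50  49  46  49]
 [ 50  47  47  37  42  48  50  50  48  52  53  53]
 [ 55  48  42  42  48  49  49  47  53  50  54  59]
 [ 64  42  40  44  40  50  45  52  55  53  56  57]
 [ 87  46  35  40  41  47  45  50  53  52  53  55]
 [ 96  41  35  45  42  47  48  51  52  57  53  53]
 [112  52  39  39  39  44  51  55  52  52  57  54]
 [116  71  39  39  41  49  49  50  53  51  49  55]
 [ 71  98  35  38  45  42  47  49  49  55  57  54]
 [116 120  43  36  41  45  46  53  50  55  55  56]
 [152 151  75  41  41  45  48  48  50  54  53  55]]
```

```bash
python3 - <<'E'
from h import *
from plant import ctrl
ctrl.movep([330,-150,380],q(-.3)[0]); ctrl.sleep(.2); st(ctrl)
d=ctrl.capture("top")
g=cv2.cvtColor(d["img"],cv2.COLOR_BGR2GRAY).astype(int)
print(g[160:184:2,304:328:2])
# cassette top face: bright region
m=((g>150)&(d["img"].max(2).astype(int)-d["img"].min(2)<40)).astype(np.uint8); m[:, :330]=0; m[:,390:]=0; m[:145]=0; m[185:]=0
n,l,s,ce=cv2.connectedComponentsWithStats(m)
for k in range(1,n):
    if s[k,4]>20: print(s[k],cv2.minAreaRect(np.argwhere(l==k)[:,::-1].astype(np.float32)))
M,_=yawpose([0,0,DKY]); t=np.array([642.2,186.7,10])
print(proj(d,np.array([(7,30,110),(7,-30,110),(-7,-30,110),(-7,30,110),(0,0,110)])@M.T+t).round(1))
K=np.array([631.8,281.1,78.])
for a in(0,1.35):
    th=DKY-a; print(a,proj(d,[K+16*e*np.array([np.cos(th),np.sin(th),0]) for e in(-1,1)]).round(1))
E
```

```text
t38.71 [ 330.4 -149.6  379.8] F [-0.4 -0.4 -0.7] w0.999 gf0.0
[[ 75  75  75  76  67  54  48  62  65  49  66  75]
 [ 76  75  77  68  51  48  50  51  49  49  49  73]
 [ 75  76  58  48  66  43  49  41  47  47  51  63]
 [ 87  89  82  73  41  35  37  38  26  38  56  65]
 [135 137  97  47  24  30  33  32  39  39  41  41]
 [132 123  99  27  87 147  76  45  38  37  31  39]
 [136  82  68  16 115  77  40  33  22  25  22  82]
 [120  54  82  21  26  15  20  27  28  27  32 107]
 [ 86  63 128  38  19  26  29  29  31  42  44 113]
 [ 89  64  75  99  34  33  35  43  44  41  97 127]
 [ 94  71  73  94 104  57  47  44  60  96  96 137]
 [ 99  89  79  79  83 109 102 148 111  87 104 137]]
[351 158  28   8 175] ((364.4137268066406, 161.7057647705078), (6.385824203491211, 27.073232650756836), 86.18592071533203)
[[349.2 159.6]
 [376.6 157.6]
 [377.5 163.7]
 [350.1 165.7]
 [363.3 161.7]]
0 [[318.  177. ]
 [316.4 163.5]]
1.35 [[310.5 172.2]
 [323.9 168.2]]
```

The knob's white mark has moved from (320,175) to (313,170), so the bar is turned over. The cassette's top face is at (364.4,161.7) against a predicted (363.3,161.7), which is home. Handing in.

```bash
python3 -c "
from plant import ctrl
print(ctrl.close_job())"
```

```text
the job is handed in; nothing more can be done
None
```

I handed the job in at about 39 s on the robot's clock (limit 67 s), but `close_job()` returned no verdict: my own readings show the cassette parked and released in the channel, then pressed home in the dock, and the lock knob turned over, while the bystanders were not re-measured at the end.

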